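# Find the rattling parts case

## Robot

A 6-joint arm with a two-finger parallel gripper is mounted at the origin on the work surface. World frame = base frame: x ahead of the robot, y to its left, z up, the work surface at z = 0. Lengths are in m, angles in degrees, forces in N, time in s.
With the tool pointing down it reaches from about 0.4 to 0.825 m from the base axis. Payload 7 kg.
Tool frame: the origin (TCP) lies at the very end of the fingers, on their centre line; the grasp point (between the pads) lies 19 mm behind it; z points along the fingers, y is the line along which they close (so a half turn about z gives the same grasp; the last joint's range is limited). The gripper opens to 88 mm and grips with 3 to 60 N. Pads are 19 mm wide; open, the fingers measure 130 mm over their backs; the gripper's body (78 mm by 193 mm) begins 47 mm behind the grasp point.
Start: joints at [-51.962, 20.546, 0.682, 0, -70.136, -16.507], TCP at [0.248, -0.628, 0.227] pointing down, gripper open.
Joint ranges: [-176.03, 176.03], [-82.01, 121.73], [-58.28, 71.71], [-173.87, 95.51], [-174.79, -0.11], [-173.66, 173.66]. Speed limits (degrees/s): [136.94, 136.94, 172.46, 180, 180, 180].

## Interface

Orientations are given as [roll, pitch, yaw] about the fixed x, y, z axes, in that order (R = Rz(yaw) Ry(pitch) Rx(roll)).
In Python, from plant import ctrl, cams, workorder gives the robot as it stands.
- The arm moves only by the tool play_rows, never from a script. Its argument "motion" is a list of rows, each an object of numbers: "x", "y", "z": the shift along the tool's x, y, z normalised to -1 to 1, where 1 is 0.025 m; "rx", "ry", "rz": the turn, a rotation vector about the tool's x, y, z normalised to -1 to 1, where 1 is 4 degrees. A call has 1 to 20 rows; each row shifts and turns the commanded pose from where the row before left it, along the tool's axes as they then stand; what a row does not reach is not made up. A row lasts 1/8 s, in which the tool goes at most 62.5 mm and 10.7 degrees, less where a joint would pass 70% of its speed; a pose out of reach is approached as far as the arm can. A call with a number of a shift or a turn outside -1 to 1 is refused whole. A call with a gripper value outside its range is refused whole. "fingers" is the opening, from -1 (shut) to 1 (fully open), set as the call begins (left out, the last holds). The fingers move at their own pace and stop on an object; the grip force is fixed at half the most. Time passes only in rows, so rows that do not move let the fingers close. It gives the time, the measured TCP pose, the force, the opening and the grip force at its end, in the units of the state.
- ctrl.get_obs(): the state, without advancing time (a new reading comes with each control period).
- cams.snapshot(name): name is "side" or "top"; returns the picture (420x560x3 uint8, blue, green, red); there is no depth.
- cams.get_calibration(name): a dict with "vertical_fov" (degrees; the focal length in pixels is half the picture's height over the tangent of half this angle, whatever the lens; pixels are square), "cx", "cy" (the principal point, pixels), "position" and "rotation" of the camera in the world. Camera axes: x right, y up, looking along -z (the intrinsics and any distortion apply to the point x, -y, -z); pixel columns grow to the right and rows downward; lengths in m; the calibration is good to about 2 mm. A picture is of the moment at which its call begins. get_calibration takes no time and is no camera call.
- workorder.close_job(): hands the job in; it is judged then, once.
The state is a dict: "clock": time; "joint_pos": joint angles; "qvel": joint speeds; "tau": joint torques, N m; "tool_pos": TCP position; "orientation": TCP orientation; "force": force on the tool from outside, world axes, zero at the start; "moment": the same for the moment, N m; "opening": finger opening in m; "gripper_force": force on a finger pad.
Only numpy, scipy, OpenCV 4.12 (cv2) and the standard library are available. Lean on these libraries where they do the work, as an engineer would, in place of code of your own. Each camera call takes 0.05 s, during which the arm holds its last target. There are 200 camera calls.

## Task

One of the three sealed parts cases has something loose inside. Working from the robot's left to its right, lift each case clear of the bench and rock it end to end, about 25 degrees near end (latches) down and then far end down, to feel which one rattles, putting it back upright where it stood and letting go before you take the next; test all three (the last need not be put back if it is the one). Then take the case that rattles and hold it out level and still in the gripper, a hand's breadth (about 12 cm) above the middle of the job sheet on the clipboard: finish while holding it there, with the other two standing in their places and the tools around them left alone.

Things in the scene. Friction and masses are not known exactly. Their poses are not given: they have to be found in the camera images.
- case_left: Sealed grey plastic case on the robot's left (+y), 150 mm long (x) x 60 wide (y) x 52 high, flat long sides. Near end (-x, to the robot): two black latches, 4 mm proud; far end (+x): hinge. Origin: centre of the underside, z up. Mass 150 to 570 g, differing for each case, no guide to its contents. All three look the same; the loose part is in any one of them, unseen.
- case_middle: Sealed case in the middle, same make, size and axes as case_left. The case that rattles has a 32 mm, 134 g steel ball running free inside: it rolls up to 106 mm end to end and knocks as the case rocks, so the force and moment on the tool go on changing for tenths of a second after the tool stops. The sound cases are rigid: contents fixed, centre of mass central.
- case_right: Sealed case on the robot's right (-y), same make, size and axes as case_left. In the case that rattles the ball runs to the low end and mostly stays there as the case comes back to level, 53 mm off centre: the moment on the tool about the case's y axis is 0.07 N m lower after near end down and higher after far end down than with a centred ball; in a sound case both are equal.
- sheet (a point): Centre of the top face of the flat dark wooden clipboard with its white job sheet (115 mm in x, 170 mm in y, top 4 mm above the bench; its steel clip stands 12 mm high), fixed on the bench beyond the cases.
- folding_rule: Bystander, to be left alone: folded wooden rule on edge, 160 (x) x 16 x 28 mm, origin centre of underside.
- tape_roll: Bystander, to be left alone: small cardboard-brown tape roll lying flat, 48 mm across, 24 mm high, origin centre of underside.
- tape_measure: Bystander, to be left alone: steel pocket tape measure standing up, about 60 (x) x 34 x 54 mm, origin centre of underside.
- sanding_block: Bystander, to be left alone: cork sanding block, 70 (x) x 34 x 26 mm, origin centre of underside.
Things that resemble listed ones, but are neither listed nor needed, are in the scene too. What is shaped like the case_left but orange, pink or turquoise is not meant.

How it is judged:
By the outcome, as a careful person would: the job done as asked, in the order asked, and still so for the second after the job is handed in, while the arm keeps its last pose, push and grip.
It also fails if it takes over 72 s, if anything falls off the work surface, if the arm or the gripper's body presses on something with over 40 N, if the wrist force passes 120 N, or if a joint passes its speed limit or range.

## Working session

There is one attempt and no reset: what is moved stays moved. The work goes in short steps, Python scripts to look and compute and a tool call to move; the robot and the scene stay as the last step left them, time stands still between calls to the robot, and variables do not carry over. Pictures are saved under pics/ and viewed, at most 10 in all, crops included, and the job is handed in when it is done.

Besides the shell and the picture viewer there is one more tool, called after ">>>" as a command line: name --argument value ..., lists and objects as JSON in quotes. play_rows: Moves the arm, as the interface text tells. Its arguments: {"type":"object","properties":{"motion":{"type":"array"},"fingers":{"type":"number"}},"required":["motion"]}

```bash
ls; mkdir -p pics; python3 - <<'E'
from plant import ctrl,cams
import cv2
for n in("top","side"):
    cv2.imwrite(f"pics/{n}0.png",cams.snapshot(n)); print(n,cams.get_calibration(n))
print(ctrl.get_obs())
E
```

```text
pics
top {'vertical_fov': 49.32321490462933, 'cx': 285.15642821021197, 'cy': 211.3687519042093, 'position': array([0.34360371, 0.24944592, 1.25083983]), 'rotation': array([  6.20328502,  -0.88754473, -91.13988583])}
side {'vertical_fov': 52.80697251526183, 'cx': 271.07144468780774, 'cy': 210.81239247623205, 'position': array([0.25258467, 1.08170147, 0.92190963]), 'rotation': array([  46.00244879,   -0.6629919 , -163.71641665])}
{'clock': 0.1, 'joint_pos': array([-5.19613882e+01,  2.05877058e+01,  6.40118559e-01, -1.53363678e-02,
       -7.01373584e+01, -1.65062571e+01]), 'qvel': array([-0.0516903 , -0.11880253,  0.06273586,  0.12382029, -0.02654137,
       -0.08902738]), 'tau': array([-1.52336746e-03, -5.84163880e+01,  2.93749166e+01,  7.01550096e+00,
        1.01061471e-02, -5.53364100e-05]), 'tool_pos': array([ 0.2475399 , -0.62750887,  0.22572803]), 'orientation': array([ 1.79914459e+02, -1.03127821e-02, -1.58472859e+02]), 'force': array([-0.28317515,  0.22391544, -0.14782603]), 'moment': array([ 0.03525141,  0.01105388, -0.02052871]), 'gripper_force': 0.0, 'opening': 0.08770047515816505}
```

View pics/top0.png

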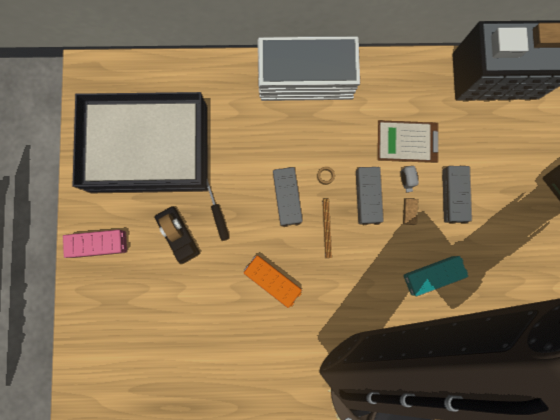

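View pics/side0.png

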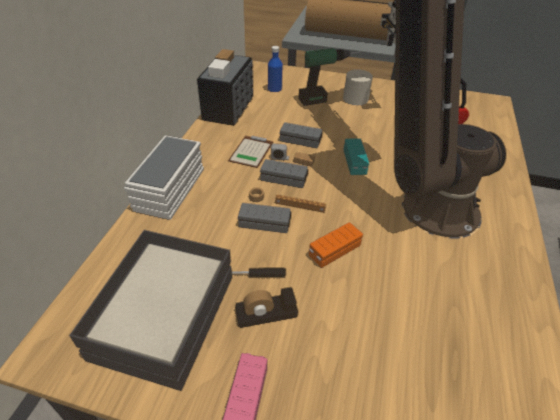

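The top view shows the three grey cases at about (288,196), (370,195) and (458,194), and the clipboard at (407,141). The rule is at (327,228), the tape roll at (326,175), the tape measure at (410,178) and the sanding block at (411,211). The side view shows the cases at (265,217), (284,173) and (301,134). I'll zoom in and measure.

```bash
cat > h.py <<'E'
import numpy as np, cv2
from scipy.spatial.transform import Rotation as R
from plant import ctrl,cams
def cal(n):
    c=cams.get_calibration(n); f=210/np.tan(np.radians(c["vertical_fov"]/2))
    return f,c["cx"],c["cy"],np.array(c["position"]),R.from_euler("xyz",c["rotation"],degrees=True).as_matrix()
def ray(n,uv):
    f,cx,cy,p,M=cal(n); uv=np.atleast_2d(uv).astype(float)
    d=np.c_[(uv[:,0]-cx)/f,-(uv[:,1]-cy)/f,-np.ones(len(uv))]@M.T
    return p,d
def onplane(n,uv,z):
    p,d=ray(n,uv); return p+d*((z-p[2])/d[:,2])[:,None]
def proj(n,P):
    f,cx,cy,p,M=cal(n); q=(np.atleast_2d(P)-p)@M
    return np.c_[cx+f*q[:,0]/-q[:,2],cy-f*q[:,1]/-q[:,2]]
def tri(uvt,uvs):
    (p,d),(q,e)=ray("top",uvt),ray("side",uvs); d=d[0]/np.linalg.norm(d);e=e[0]/np.linalg.norm(e)
    A=np.c_[d,-e]; s=np.linalg.lstsq(A,q-p,rcond=None)[0]
    a,b=p+s[0]*d,q+s[1]*e; return (a+b)/2,np.linalg.norm(a-b)
E
python3 - <<'E'
from h import *
t=cv2.imread("pics/top0.png"); s=cv2.imread("pics/side0.png")
a=cv2.resize(t[115:265,265:480],None,fx=3.7,fy=3.7,interpolation=cv2.INTER_CUBIC)
cv2.imwrite("pics/tc.png",a)
b=cv2.resize(s[115:240,225:340],None,fx=4.8,fy=4.8,interpolation=cv2.INTER_CUBIC)
cv2.imwrite("pics/sc.png",b)
for n,im in(("top",t),("side",s)):
    h=cv2.cvtColor(im,cv2.COLOR_BGR2HSV)
    m=((h[...,1]<60)&(h[...,2]>50)&(h[...,2]<190)).astype(np.uint8)
    for c in cv2.findContours(m,cv2.RETR_EXTERNAL,cv2.CHAIN_APPROX_NONE)[0]:
        if 300<cv2.contourArea(c)<3000: print(n,cv2.contourArea(c),cv2.minAreaRect(c))
E
```

```text
top 1244.5 ((369.1776123046875, 194.5189666748047), (56.020809173583984, 23.899864196777344), 86.633544921875)
top 1156.5 ((287.25, 195.74998474121094), (56.14427185058594, 22.061731338500977), 81.8698959350586)
top 1350.5 ((456.9100646972656, 193.5330352783203), (55.51996994018555, 26.866455078125), 88.26429748535156)
top 1688.0 ((404.5126037597656, 140.67356872558594), (50.347389221191406, 35.51220703125), 2.2025983333587646)
top 1463.5 ((508.9967346191406, 86.85234069824219), (23.153112411499023, 100.51949310302734), 88.69805145263672)
top 2813.0 ((521.0, 46.5), (47.0, 76.0), 90.0)
side 1575.5 ((36.5, 401.5), (35.0, 73.0), 90.0)
side 1117.5 ((263.4746398925781, 217.20904541015625), (50.87008285522461, 24.186603546142578), 6.911227226257324)
side 1556.0 ((556.8707275390625, 242.06338500976562), (122.01578521728516, 25.981609344482422), 77.90524291992188)
side 873.5 ((283.1941223144531, 172.71322631835938), (45.35398483276367, 21.798038482666016), 10.124671936035156)
side 625.0 ((250.5128631591797, 150.35406494140625), (25.615262985229492, 35.18003845214844), 31.607501983642578)
side 681.5 ((475.0, 137.0), (24.0, 36.0), 90.0)
side 676.5 ((300.1073303222656, 134.75779724121094), (40.565025329589844, 19.104541778564453), 9.865806579589844)
side 748.0 ((357.13330078125, 86.94499206542969), (24.772855758666992, 34.6622200012207), 8.530765533447266)
side 683.0 ((242.0, 91.5), (20.0, 63.0), 0.0)
side 2229.5 ((340.0267333984375, 33.68800354003906), (114.38059997558594, 47.1983642578125), 4.899091720581055)
```

View pics/tc.png

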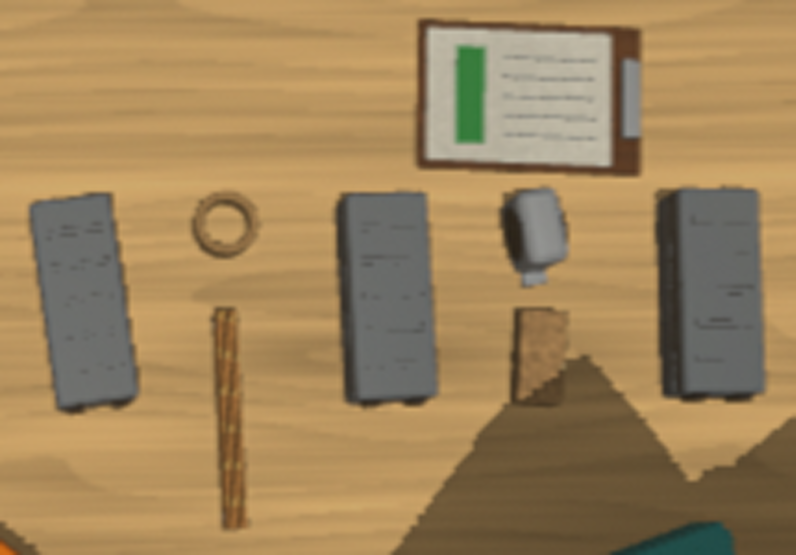

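View pics/sc.png

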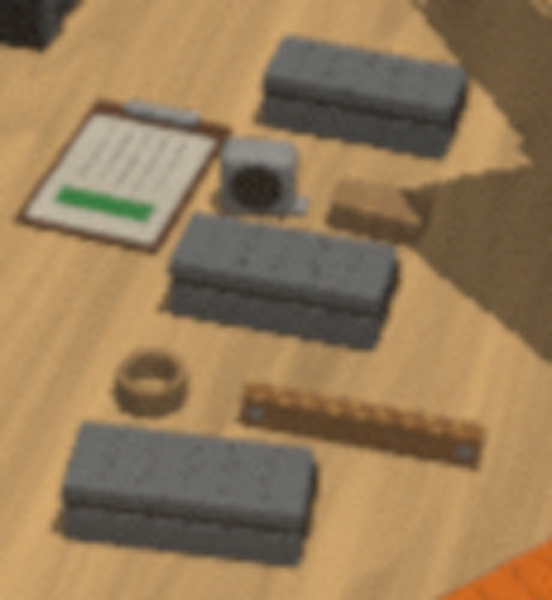

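The crops show the top faces clearly: in the top crop the left case spans (31–137, 193–410), the middle (340–437, 192–402) and the right (660–765, 188–400). The side crop shows each top face separated from a darker flank. Next step is to segment the top faces in both views and triangulate them.

```bash
cat > meas.py <<'E'
from h import *
def faces(n,im,lo):
    h=cv2.cvtColor(cv2.resize(im,None,fx=4,fy=4,interpolation=cv2.INTER_CUBIC),cv2.COLOR_BGR2HSV)
    m=((h[...,1]<60)&(h[...,2]>lo)&(h[...,2]<160)).astype(np.uint8)
    m=cv2.morphologyEx(cv2.morphologyEx(m,cv2.MORPH_CLOSE,np.ones((7,7))),cv2.MORPH_OPEN,np.ones((9,9)))
    out=[]
    for c in cv2.findContours(m,cv2.RETR_EXTERNAL,cv2.CHAIN_APPROX_NONE)[0]:
        r=cv2.minAreaRect(c); L=max(r[1]);W=min(r[1])
        if 5000<cv2.contourArea(c)<25000 and 1.8<L/W<3.5:
            M=cv2.moments(c); out.append(((M["m10"]/M["m00"]-1.5)/4,(M["m01"]/M["m00"]-1.5)/4,((cv2.boxPoints(r)-1.5)/4),cv2.contourArea(c)/16))
    return out
E
python3 - <<'E'
from meas import *
t=cv2.imread("pics/top0.png"); s=cv2.imread("pics/side0.png")
V=lambda i:cv2.cvtColor(i,cv2.COLOR_BGR2HSV)[...,2]
print(V(t)[195,440:476],V(t)[195,354:388]); print(V(s)[205:236,262]); print(V(s)[160:190,283]); print(V(s)[122:148,300])
for lo in(90,):
  for n,i in(("top",t),("side",s)):
    for f in faces(n,i,lo): print(n,lo,np.round(f[0],1),np.round(f[1],1),np.round(f[2],1).tolist(),f[3])
E
```

```text
[175 175 148  71  54  56  55  52  63  80  99 105 105 105 105 105 105 104
 104 103 103 103 102 102 102 102 103 104 103 103 117 160 194 196 195 194] [175 175 147  70  58  71  95 106 102  98 106 103  98 101 106 107 107 107
 107 103  96  99 105 106 105 105 103 116 153 177 178 178 177 177]
[128 109 104 106 105 106 108 105 102 107 105 107 107 106  91  74  71  62
  76  78  76  74  74  74  82 135 169 180 183 183 189]
[113 149 133 107 106 104 106 104  99 100 102 103 105  93  77  68  64  57
  68  74  74  73  70  72  91 156 179 179 186 191]
[187 185 168 132 106 104 104 107 105 105 103 101  91  74  70  57  54  67
  72  69  68  69  86 151 182 190]
top 90 287.1 195.5 [[272.20001220703125, 169.39999389648438], [294.29998779296875, 166.3000030517578], [302.1000061035156, 221.1999969482422], [280.1000061035156, 224.39999389648438]] 1185.71875
top 90 370.4 194.3 [[358.29998779296875, 167.1999969482422], [379.6000061035156, 166.0], [382.70001220703125, 221.0], [361.3999938964844, 222.1999969482422]] 1136.65625
top 90 459.7 192.9 [[448.3999938964844, 165.6999969482422], [469.20001220703125, 165.0], [471.1000061035156, 220.10000610351562], [450.20001220703125, 220.8000030517578]] 1105.0625
side 90 332.4 40.0 [[282.5, 40.900001525878906], [287.0, 6.5], [398.1000061035156, 21.0], [393.6000061035156, 55.400001525878906]] 1189.75
```

```bash
sed -i 's/<3.5:/<5.5:/' meas.py
python3 - <<'E'
from meas import *
t=cv2.imread("pics/top0.png"); s=cv2.imread("pics/side0.png")
T=sorted([f for f in faces("top",t,88) if 160<f[1]<240],key=lambda f:f[0])
S=sorted([f for f in faces("side",s,88) if 100<f[1]<240 and 240<f[0]<320],key=lambda f:-f[1])
print(len(S))
for a,b in zip(T,S):
    p,e=tri(a[:2],b[:2]); print("tri",np.round(p,4),"gap",round(e,4), "side",np.round(b[:2],1))
    for z in (.052,):
        q=onplane("top",a[2],z)[:,:2]; c=q.mean(0); l1=q[1]-q[0]; l2=q[2]-q[1]
        print(np.round(c,4),np.round(np.linalg.norm(l1),4),np.round(np.linalg.norm(l2),4),"yaw",np.degrees(np.arctan2(-l2[1],-l2[0])), "side at .052",np.round(onplane("side",b[:2],z)[0,:2],4))
# sheet
for n,im in(("top",t),("side",s)):
    h=cv2.cvtColor(im,cv2.COLOR_BGR2HSV); h4=cv2.resize(h,None,fx=4,fy=4,interpolation=cv2.INTER_NEAREST)
    m=(((h[...,0]<14)|(h[...,0]>170))&(h[...,2]<130)&(h[...,1]>90)|((h[...,1]<60)&(h[...,2]>140))|((h[...,0]>45)&(h[...,0]<80)&(h[...,1]>80))).astype(np.uint8)
    w=np.zeros_like(m); 
    if n=="top": w[110:165,370:450]=1
    else: w[130:168,222:274]=1
    m*=w; m=cv2.morphologyEx(m,cv2.MORPH_CLOSE,np.ones((3,3)))
    c=max(cv2.findContours(m,cv2.RETR_EXTERNAL,cv2.CHAIN_APPROX_NONE)[0],key=cv2.contourArea)
    r=cv2.minAreaRect(c); M=cv2.moments(c); g=np.array([M["m10"],M["m01"]])/M["m00"]
    q=onplane(n,cv2.boxPoints(r),.004)[:,:2]
    print(n,g,cv2.boundingRect(c),onplane(n,g,.004),np.linalg.norm(q[1]-q[0]),np.linalg.norm(q[2]-q[1]),q[1]-q[0])
    if n=="top": g0=g
print("sheet tri",tri(g0,g))
# bystanders rough from manual crop px
for nm,uv,z in(("roll",(225,224),.024),("rule ends",(226,310),.028),("rule e2",(234,527),.028),("meas",(546,228),.054),("sand tl",(518,310),.026),("sand br",(567,405),.026),("teal",(630,550),.05)):
    print(nm,np.round(onplane("top",np.array(uv)/3.7+[265,115],z)[0,:2],3))
E
```

```text
3
tri [0.5151 0.2221 0.0478] gap 0.0022 side [264.3 212.4]
[0.5165 0.2222] 0.0594 0.1486 yaw 6.743812849043749 side at .052 [0.5127 0.2262]
tri [5.145e-01 1.000e-04 4.800e-02] gap 0.0021 side [283.9 167.8]
[0.5159 0.0009] 0.0577 0.1479 yaw 0.6738369375006723 side at .052 [0.5122 0.005 ]
tri [ 0.5134 -0.2396  0.0476] gap 0.0033 side [301.1 129.7]
[ 0.5151 -0.2378] 0.0565 0.1485 yaw -1.7576957719798223 side at .052 [ 0.5104 -0.2329]
top [406.21257437 141.21940826] (378, 121, 60, 41) [[ 0.67014012 -0.11551747  0.004     ]] 0.11130751023624175 0.16863449797872707 [ 0.11101606 -0.00804955]
side [250.60384331 151.70288248] (229, 136, 45, 31) [[ 0.66748313 -0.11010885  0.004     ]] 0.17167662496227393 0.16018364904751137 [ 0.03709812 -0.16762038]
sheet tri (array([ 0.67075948, -0.11720003, -0.00141529]), np.float64(0.0015740195526148942))
roll [0.573 0.115]
rule ends [0.508 0.117]
rule e2 [0.351 0.116]
meas [ 0.56  -0.113]
sand tl [ 0.505 -0.098]
sand br [ 0.434 -0.131]
teal [ 0.329 -0.163]
```

>>> play_rows --motion '[{"y": 1, "x": -0.6, "rz": 0.925}, {"y": 1, "x": -0.6, "rz": 0.925}, {"y": 1, "x": -0.6, "rz": 0.925}, {"y": 1, "x": -0.6, "rz": 0.925}, {"y": 1, "x": -0.6}, {"y": 1, "x": -0.6}, {"y": 1, "x": -0.6}, {"y": 1, "x": -0.6}, {"y": 1, "x": -0.6}, {"y": 1, "x": -0.6}, {"y": 1, "x": -0.6}, {"y": 1, "x": -0.6}, {"y": 1, "x": -0.6}, {"y": 1, "x": -0.6}, {"y": 1, "x": -0.6}, {"y": 1, "x": -0.6}, {"y": 1, "x": -0.6}, {"y": 1, "x": -0.6}, {"y": 1, "x": -0.6}, {"y": 1, "x": -0.6}]' --fingers 1

```text
$.motion[0]: bad value
```

```bash
cat > go.py <<'E'
import sys
from h import *
# go.py x y z yaw [rpy of tool = 180,0,yaw] : remaining shift (units, in current tool axes; and in target axes) and turn
def rem(x,y,z,yaw):
    o=ctrl.get_obs(); C=R.from_euler("xyz",o["orientation"],degrees=True); T=R.from_euler("xyz",[180,0,yaw],degrees=True)
    d=np.array([x,y,z])-o["tool_pos"]
    print("t",round(o["clock"],2),"pos",np.round(o["tool_pos"],4),"rpy",np.round(o["orientation"],2))
    print("shift units cur",np.round(C.inv().apply(d)/.025,2),"tgt axes",np.round(T.inv().apply(d)/.025,2),"turn units",np.round(np.degrees((C.inv()*T).as_rotvec())/4,3))
if __name__=="__main__": rem(*map(float,sys.argv[1:]))
E
python3 go.py 0.5165 0.2225 0.13 -173.3
```

```text
t 0.1 pos [ 0.2475 -0.6275  0.2257] rpy [ 1.7991e+02 -1.0000e-02 -1.5847e+02]
shift units cur [-22.48  27.68   3.87] tgt axes [-14.65  32.51   3.83] turn units [ 0.021 -0.005  3.707]
```

>>> play_rows --motion '[{"x": -0.6, "y": 1, "z": 0, "rx": 0, "ry": 0, "rz": 0.925}, {"x": -0.6, "y": 1, "z": 0, "rx": 0, "ry": 0, "rz": 0.925}, {"x": -0.6, "y": 1, "z": 0, "rx": 0, "ry": 0, "rz": 0.925}, {"x": -0.6, "y": 1, "z": 0, "rx": 0, "ry": 0, "rz": 0.925}, {"x": -0.6, "y": 1, "z": 0, "rx": 0, "ry": 0, "rz": 0}, {"x": -0.6, "y": 1, "z": 0, "rx": 0, "ry": 0, "rz": 0}, {"x": -0.6, "y": 1, "z": 0, "rx": 0, "ry": 0, "rz": 0}, {"x": -0.6, "y": 1, "z": 0, "rx": 0, "ry": 0, "rz": 0}, {"x": -0.6, "y": 1, "z": 0, "rx": 0, "ry": 0, "rz": 0}, {"x": -0.6, "y": 1, "z": 0, "rx": 0, "ry": 0, "rz": 0}, {"x": -0.6, "y": 1, "z": 0, "rx": 0, "ry": 0, "rz": 0}, {"x": -0.6, "y": 1, "z": 0, "rx": 0, "ry": 0, "rz": 0}, {"x": -0.6, "y": 1, "z": 0, "rx": 0, "ry": 0, "rz": 0}, {"x": -0.6, "y": 1, "z": 0, "rx": 0, "ry": 0, "rz": 0}, {"x": -0.6, "y": 1, "z": 0, "rx": 0, "ry": 0, "rz": 0}, {"x": -0.6, "y": 1, "z": 0, "rx": 0, "ry": 0, "rz": 0}, {"x": -0.6, "y": 1, "z": 0, "rx": 0, "ry": 0, "rz": 0}, {"x": -0.6, "y": 1, "z": 0, "rx": 0, "ry": 0, "rz": 0}, {"x": -0.6, "y": 1, "z": 0, "rx": 0, "ry": 0, "rz": 0}, {"x": -0.6, "y": 1, "z": 0, "rx": 0, "ry": 0, "rz": 0}]' --fingers 1

```text
clock: 2.6
tool_pos: [0.4693, -0.0892, 0.2264]
orientation: [180.0, -0.0, -173.3]
force: [-0.4, -0.4, 0.6]
opening: 0.0879
gripper_force: 0.0
```

```bash
python3 go.py 0.5165 0.2225 0.13 -173.3
```

```text
t 2.6 pos [ 0.4693 -0.0892  0.2264] rpy [ 1.7999e+02 -2.0000e-02 -1.7326e+02]
shift units cur [-3.34 12.16  3.85] tgt axes [-3.33 12.16  3.85] turn units [ 0.002 -0.005  0.009]
```

>>> play_rows --motion '[{"x": -0.28, "y": 1, "z": 0.32, "rx": 0, "ry": 0, "rz": 0}, {"x": -0.28, "y": 1, "z": 0.32, "rx": 0, "ry": 0, "rz": 0}, {"x": -0.28, "y": 1, "z": 0.32, "rx": 0, "ry": 0, "rz": 0}, {"x": -0.28, "y": 1, "z": 0.32, "rx": 0, "ry": 0, "rz": 0}, {"x": -0.28, "y": 1, "z": 0.32, "rx": 0, "ry": 0, "rz": 0}, {"x": -0.28, "y": 1, "z": 0.32, "rx": 0, "ry": 0, "rz": 0}, {"x": -0.28, "y": 1, "z": 0.32, "rx": 0, "ry": 0, "rz": 0}, {"x": -0.28, "y": 1, "z": 0.32, "rx": 0, "ry": 0, "rz": 0}, {"x": -0.28, "y": 1, "z": 0.32, "rx": 0, "ry": 0, "rz": 0}, {"x": -0.28, "y": 1, "z": 0.32, "rx": 0, "ry": 0, "rz": 0}, {"x": -0.28, "y": 1, "z": 0.32, "rx": 0, "ry": 0, "rz": 0}, {"x": -0.26, "y": 1, "z": 0.33, "rx": 0, "ry": 0, "rz": 0}, {"x": 0, "y": 0, "z": 0, "rx": 0, "ry": 0, "rz": 0}, {"x": 0, "y": 0, "z": 0, "rx": 0, "ry": 0, "rz": 0}]' --fingers 1

```text
clock: 4.35
tool_pos: [0.5168, 0.2178, 0.13]
orientation: [-180.0, -0.0, -173.2]
force: [-0.5, 0.0, -0.6]
opening: 0.0877
gripper_force: 0.0
```

```bash
python3 go.py 0.5165 0.2225 0.015 -173.3
python3 - <<'E'
from meas import *
t=cams.snapshot("top");cv2.imwrite("pics/t1.png",t); s=cams.snapshot("side");cv2.imwrite("pics/s1.png",s)
a=cv2.resize(t[130:250,250:350],None,fx=5,fy=5); b=cv2.resize(s[120:245,210:330],None,fx=4.8,fy=4.8)
cv2.imwrite("pics/c1.png",np.hstack([cv2.resize(a,(400,480)),cv2.resize(b,(400,480))]))
o=ctrl.get_obs();print(o["force"],o["moment"])
E
```

```text
t 4.35 pos [0.5168 0.2178 0.13  ] rpy [-1.7998e+02 -3.0000e-02 -1.7324e+02]
shift units cur [-0.01  0.19  4.6 ] tgt axes [-0.01  0.19  4.6 ] turn units [-0.006 -0.008  0.014]
[-1.02937465  0.38910292  0.66155432] [-0.02825311 -0.0272242   0.02187311]
```

View pics/c1.png

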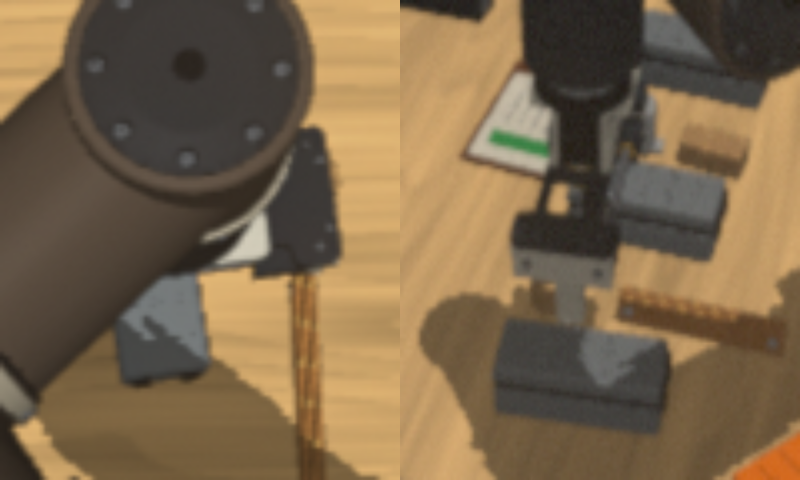

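The gripper sits over the left case with its jaws across the width. Now descending, then gripping.

>>> play_rows --motion '[{"x": 0, "y": 0.19, "z": 0.6, "rx": 0, "ry": 0, "rz": 0}, {"x": 0, "y": 0, "z": 0.8, "rx": 0, "ry": 0, "rz": 0}, {"x": 0, "y": 0, "z": 0.8, "rx": 0, "ry": 0, "rz": 0}, {"x": 0, "y": 0, "z": 0.8, "rx": 0, "ry": 0, "rz": 0}, {"x": 0, "y": 0, "z": 0.8, "rx": 0, "ry": 0, "rz": 0}, {"x": 0, "y": 0, "z": 0.5, "rx": 0, "ry": 0, "rz": 0}, {"x": 0, "y": 0, "z": 0.3, "rx": 0, "ry": 0, "rz": 0}, {"x": 0, "y": 0, "z": 0, "rx": 0, "ry": 0, "rz": 0}]' --fingers 1

```text
clock: 5.45
tool_pos: [0.5163, 0.2221, 0.0149]
orientation: [-180.0, -0.0, -173.3]
force: [-0.1, -0.1, 0.5]
opening: 0.0876
gripper_force: 0.0
```

>>> play_rows --motion '[{"x": 0, "y": 0, "z": 0, "rx": 0, "ry": 0, "rz": 0}, {"x": 0, "y": 0, "z": 0, "rx": 0, "ry": 0, "rz": 0}, {"x": 0, "y": 0, "z": 0, "rx": 0, "ry": 0, "rz": 0}, {"x": 0, "y": 0, "z": 0, "rx": 0, "ry": 0, "rz": 0}]' --fingers -1

```text
clock: 5.95
tool_pos: [0.5165, 0.2222, 0.0157]
orientation: [-180.0, 0.0, -173.3]
force: [-0.5, -1.4, 3.8]
opening: 0.0596
gripper_force: 30.0
```

```bash
python3 go.py 0.5165 0.2225 0.015 -173.3; python3 -c "
from plant import ctrl;o=ctrl.get_obs();print(o['force'],o['moment'],o['opening'],o['gripper_force'])"
```

```text
t 5.95 pos [0.5165 0.2222 0.0157] rpy [-1.8000e+02  2.0000e-02 -1.7326e+02]
shift units cur [-0.    0.01  0.03] tgt axes [-0.    0.01  0.03] turn units [-0.001  0.004  0.011]
[-0.46956408 -1.37894205  3.79138933] [-0.50031475  0.21245852  0.06203591] 0.059632062740017616 29.994172230362892
```

>>> play_rows --motion '[{"x": 0, "y": 0, "z": -0.4, "rx": 0, "ry": 0, "rz": 0}, {"x": 0, "y": 0, "z": -0.7, "rx": 0, "ry": 0, "rz": 0}, {"x": 0, "y": 0, "z": -0.9, "rx": 0, "ry": 0, "rz": 0}, {"x": 0, "y": 0, "z": -0.9, "rx": 0, "ry": 0, "rz": 0}, {"x": 0, "y": 0, "z": -0.7, "rx": 0, "ry": 0, "rz": 0}, {"x": 0, "y": 0, "z": -0.4, "rx": 0, "ry": 0, "rz": 0}, {"x": 0, "y": 0, "z": 0, "rx": 0, "ry": 0, "rz": 0}, {"x": 0, "y": 0, "z": 0, "rx": 0, "ry": 0, "rz": 0}, {"x": 0, "y": 0, "z": 0, "rx": 0, "ry": -0.9, "rz": 0}, {"x": 0, "y": 0, "z": 0, "rx": 0, "ry": -0.9, "rz": 0}, {"x": 0, "y": 0, "z": 0, "rx": 0, "ry": -0.9, "rz": 0}, {"x": 0, "y": 0, "z": 0, "rx": 0, "ry": -0.9, "rz": 0}, {"x": 0, "y": 0, "z": 0, "rx": 0, "ry": -0.9, "rz": 0}, {"x": 0, "y": 0, "z": 0, "rx": 0, "ry": -0.9, "rz": 0}, {"x": 0, "y": 0, "z": 0, "rx": 0, "ry": -0.9, "rz": 0}]' --fingers -1

```text
clock: 7.82
tool_pos: [0.5085, 0.1999, 0.1262]
orientation: [179.3, 23.4, -171.8]
force: [-109.6, -59.6, -109.8]
opening: 0.0596
gripper_force: 30.0
```

```bash
cat > rd.py <<'E'
import sys
from h import *
# world moment moved to case y axis (about TCP); N readings 0.05 s apart
n=int(sys.argv[1]); F=[];M=[];o=None
for i in range(n):
    cams.snapshot("side"); o=ctrl.get_obs()
    ax=R.from_euler("xyz",o["orientation"],degrees=True).as_matrix()[:,1]
    F.append(o["force"]); M.append(o["moment"]@ax)
print("t",round(o["clock"],2),"pos",np.round(o["tool_pos"],4),"rpy",np.round(o["orientation"],2),"open",round(o["opening"],4))
print("F",np.mean(F,0).round(2),"My",np.mean(M).round(3),"sd",np.std(M).round(3),np.round(M,3))
E
python3 rd.py 8
```

```text
t 8.22 pos [0.5082 0.1987 0.1259] rpy [ 179.23   23.34 -172.09] open 0.06
F [ 0.36 -0.23 -5.3 ] My 2.03 sd 0.865 [-0.104  1.911  2.284  3.075  2.432  2.225  2.186  2.235]
```

>>> play_rows --motion '[{"x": 0, "y": 0, "z": 0, "rx": 0, "ry": 0.9, "rz": 0}, {"x": 0, "y": 0, "z": 0, "rx": 0, "ry": 0.9, "rz": 0}, {"x": 0, "y": 0, "z": 0, "rx": 0, "ry": 0.9, "rz": 0}, {"x": 0, "y": 0, "z": 0, "rx": 0, "ry": 0.9, "rz": 0}, {"x": 0, "y": 0, "z": 0, "rx": 0, "ry": 0.9, "rz": 0}, {"x": 0, "y": 0, "z": 0, "rx": 0, "ry": 0.9, "rz": 0}, {"x": 0, "y": 0, "z": 0, "rx": 0, "ry": 0.9, "rz": 0}, {"x": 0, "y": 0, "z": 0, "rx": 0, "ry": 0, "rz": 0}, {"x": 0, "y": 0, "z": 0, "rx": 0, "ry": 0, "rz": 0}]' --fingers -1

```text
clock: 9.35
tool_pos: [0.5123, 0.1965, 0.1282]
orientation: [179.5, -0.6, -172.0]
force: [0.1, 0.3, -6.1]
opening: 0.0595
gripper_force: 30.0
```

```bash
python3 rd.py 8
```

```text
t 9.75 pos [0.5129 0.1967 0.1295] rpy [ 179.43   -0.52 -171.96] open 0.0596
F [ 0.19 -0.18 -6.31] My -0.14 sd 0.026 [-0.128 -0.125 -0.108 -0.132 -0.157 -0.136 -0.134 -0.2  ]
```

The wrist force spiked during that tilt, and the tool ended about 22 mm off in y. I need to know why before going on.

```bash
python3 - <<'E'
from h import *
o=ctrl.get_obs()
for k,v in o.items(): print(k,np.round(v,3))
t=cams.snapshot("top"); s=cams.snapshot("side")
cv2.imwrite("pics/c2.png",np.hstack([cv2.resize(t[80:300,220:420],(380,418)),cv2.resize(s[40:245,190:400],(420,418))]))
E
```

```text
clock 9.75
joint_pos [  40.853   13.895  -22.142   -0.94   -54.098 -122.26 ]
qvel [-0.08   0.142  0.175  0.029 -0.067 -0.004]
tau [ 3.5000e-02 -4.8098e+01  2.7338e+01  6.8610e+00 -1.5400e-01 -5.0000e-03]
tool_pos [0.513 0.197 0.13 ]
orientation [ 179.431   -0.523 -171.957]
force [-0.111 -0.883 -6.071]
moment [-0.028 -0.206  0.004]
gripper_force 29.958
opening 0.06
```

View pics/c2.png

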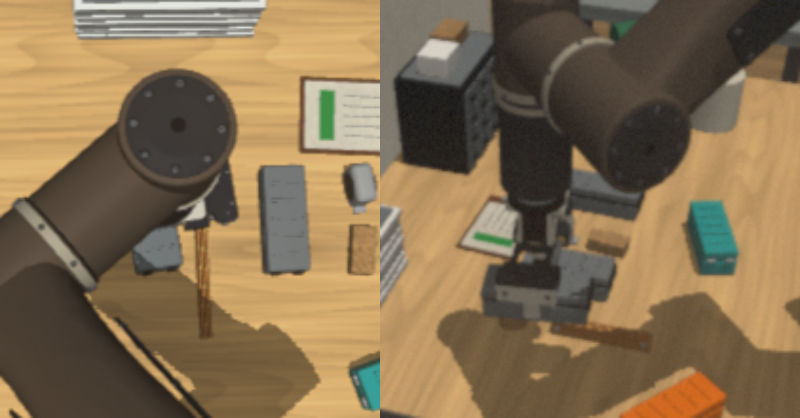

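Nothing in the scene was touched. The tool stopped short of its path during that tilt and picked up a small offset, which I'll correct before putting the case down. For the far-end tilt I'll ramp more gently and read partway.

>>> play_rows --motion '[{"x": 0, "y": 0, "z": 0, "rx": 0, "ry": 0.2, "rz": 0}, {"x": 0, "y": 0, "z": 0, "rx": 0, "ry": 0.5, "rz": 0}, {"x": 0, "y": 0, "z": 0, "rx": 0, "ry": 0.7, "rz": 0}, {"x": 0, "y": 0, "z": 0, "rx": 0, "ry": 0.7, "rz": 0}]' --fingers -1

```text
clock: 10.35
tool_pos: [0.5134, 0.1969, 0.1294]
orientation: [179.4, -9.0, -171.9]
force: [0.5, -0.7, -6.0]
opening: 0.0601
gripper_force: 30.0
```

```bash
python3 -c "
from plant import ctrl;o=ctrl.get_obs()
for k in('clock','joint_pos','qvel','force','moment'):print(k,o[k].round(2) if k!='clock' else o[k])"
```

```text
clock 10.35
joint_pos [  37.71   18.96  -13.62   -5.47  -65.11 -116.99]
qvel [ -7.8   13.64  21.51 -10.3  -28.28  11.6 ]
force [ 0.48 -0.71 -6.  ]
moment [ 0.04 -0.99 -0.03]
```

>>> play_rows --motion '[{"x": 0, "y": 0, "z": 0, "rx": 0, "ry": 0.8, "rz": 0}, {"x": 0, "y": 0, "z": 0, "rx": 0, "ry": 0.8, "rz": 0}, {"x": 0, "y": 0, "z": 0, "rx": 0, "ry": 0.8, "rz": 0}, {"x": 0, "y": 0, "z": 0, "rx": 0, "ry": 0.8, "rz": 0}, {"x": 0, "y": 0, "z": 0, "rx": 0, "ry": 0.6, "rz": 0}, {"x": 0, "y": 0, "z": 0, "rx": 0, "ry": 0.4, "rz": 0}]' --fingers -1

```text
clock: 11.1
tool_pos: [0.5138, 0.1968, 0.1288]
orientation: [179.4, -25.8, -171.7]
force: [0.6, -0.5, -5.8]
opening: 0.0599
gripper_force: 30.0
```

```bash
python3 rd.py 8;  python3 -c "
from plant import ctrl;o=ctrl.get_obs()
for k in('clock','joint_pos','qvel','force','moment'):print(k,o[k].round(2) if k!='clock' else o[k])"
```

```text
t 11.5 pos [0.513  0.1968 0.1297] rpy [ 179.36  -25.69 -171.68] open 0.06
F [ 0.23  0.01 -6.38] My -2.491 sd 0.189 [-2.987 -2.402 -2.491 -2.408 -2.407 -2.412 -2.415 -2.406]
clock 11.5
joint_pos [  33.13   29.26    0.82  -11.11  -84.99 -111.68]
qvel [-0.03  0.    0.08 -0.03 -0.12 -0.07]
force [ 0.29  0.1  -7.12]
moment [ 0.27 -2.39  0.06]
```

>>> play_rows --motion '[{"x": 0, "y": 0, "z": 0, "rx": 0, "ry": -0.4, "rz": 0}, {"x": 0, "y": 0, "z": 0, "rx": 0, "ry": -0.8, "rz": 0}, {"x": 0, "y": 0, "z": 0, "rx": 0, "ry": -0.9, "rz": 0}, {"x": 0, "y": 0, "z": 0, "rx": 0, "ry": -0.9, "rz": 0}, {"x": 0, "y": 0, "z": 0, "rx": 0, "ry": -0.9, "rz": 0}, {"x": 0, "y": 0, "z": 0, "rx": 0, "ry": -0.9, "rz": 0}, {"x": 0, "y": 0, "z": 0, "rx": 0, "ry": -0.8, "rz": 0}, {"x": 0, "y": 0, "z": 0, "rx": 0, "ry": -0.6, "rz": 0}, {"x": 0, "y": 0, "z": 0, "rx": 0, "ry": -0.22, "rz": 0}, {"x": 0, "y": 0, "z": 0, "rx": 0, "ry": 0, "rz": 0}, {"x": 0, "y": 0, "z": 0, "rx": 0, "ry": 0, "rz": 0}]' --fingers -1

```text
clock: 12.88
tool_pos: [0.5132, 0.1967, 0.1293]
orientation: [179.4, -0.1, -172.0]
force: [0.7, -0.3, -6.0]
opening: 0.0599
gripper_force: 30.0
```

```bash
python3 rd.py 6; python3 go.py 0.5165 0.2222 0.0165 -173.26;python3 -c "
from plant import ctrl;print(ctrl.get_obs()['joint_pos'].round(1))"
```

```text
t 13.18 pos [0.5132 0.1966 0.1291] rpy [ 1.7945e+02 -9.0000e-02 -1.7199e+02] open 0.0598
F [ 0.09 -0.08 -6.73] My 0.008 sd 0.02 [-0.012  0.002  0.028 -0.022  0.031  0.019]
t 13.18 pos [0.5132 0.1966 0.1291] rpy [ 1.7945e+02 -9.0000e-02 -1.7199e+02]
shift units cur [-0.28  0.95  4.51] tgt axes [-0.25  1.    4.5 ] turn units [ 0.136 -0.025  0.318]
[  41.    13.7  -22.6   -0.6  -53.5 -122.6]
```

>>> play_rows --motion '[{"x": -0.1, "y": 0.3, "z": 0.3, "rx": 0.07, "ry": -0.01, "rz": 0.16}, {"x": -0.15, "y": 0.4, "z": 0.7, "rx": 0.07, "ry": -0.01, "rz": 0.16}, {"x": 0, "y": 0.28, "z": 0.8, "rx": 0, "ry": 0, "rz": 0}, {"x": 0, "y": 0, "z": 0.8, "rx": 0, "ry": 0, "rz": 0}, {"x": 0, "y": 0, "z": 0.7, "rx": 0, "ry": 0, "rz": 0}, {"x": 0, "y": 0, "z": 0.4, "rx": 0, "ry": 0, "rz": 0}, {"x": 0, "y": 0, "z": 0.25, "rx": 0, "ry": 0, "rz": 0}, {"x": 0, "y": 0, "z": 0, "rx": 0, "ry": 0, "rz": 0}, {"x": 0, "y": 0, "z": 0, "rx": 0, "ry": 0, "rz": 0}]' --fingers -1

```text
clock: 14.3
tool_pos: [0.5165, 0.2222, 0.0312]
orientation: [180.0, 0.1, -173.2]
force: [-0.2, -0.7, -5.7]
opening: 0.0595
gripper_force: 30.0
```

```bash
python3 rd.py 3; python3 go.py 0.5165 0.2222 0.0157 -173.26
```

```text
t 14.45 pos [0.5164 0.2222 0.0313] rpy [ 1.7996e+02  7.0000e-02 -1.7325e+02] open 0.0598
F [-0.09  0.29 -6.47] My 0.041 sd 0.039 [ 0.048  0.084 -0.011]
t 14.45 pos [0.5164 0.2222 0.0313] rpy [ 1.7996e+02  7.0000e-02 -1.7325e+02]
shift units cur [-0.    0.    0.62] tgt axes [-0.    0.    0.62] turn units [0.009 0.017 0.002]
```

>>> play_rows --motion '[{"x": 0, "y": 0, "z": 0.25, "rx": 0, "ry": 0, "rz": 0}, {"x": 0, "y": 0, "z": 0.2, "rx": 0, "ry": 0, "rz": 0}, {"x": 0, "y": 0, "z": 0.1, "rx": 0, "ry": 0, "rz": 0}, {"x": 0, "y": 0, "z": 0.05, "rx": 0, "ry": 0, "rz": 0}, {"x": 0, "y": 0, "z": 0, "rx": 0, "ry": 0, "rz": 0}]' --fingers -1

```text
clock: 15.08
tool_pos: [0.5162, 0.222, 0.016]
orientation: [180.0, 0.0, -173.2]
force: [-2.9, -1.4, 0.3]
opening: 0.0599
gripper_force: 30.0
```

```bash
python3 rd.py 2
```

```text
t 15.18 pos [0.5162 0.2219 0.0159] rpy [ 1.8000e+02  2.0000e-02 -1.7325e+02] open 0.06
F [-3.08 -1.44  0.68] My 0.831 sd 0.028 [0.803 0.859]
```

>>> play_rows --motion '[{"x": 0, "y": 0, "z": 0, "rx": 0, "ry": 0, "rz": 0}, {"x": 0, "y": 0, "z": 0, "rx": 0, "ry": 0, "rz": 0}, {"x": 0, "y": 0, "z": -0.3, "rx": 0, "ry": 0, "rz": 0}, {"x": 0, "y": 0, "z": -0.8, "rx": 0, "ry": 0, "rz": 0}, {"x": 0, "y": 0, "z": -1, "rx": 0, "ry": 0, "rz": 0}, {"x": 0, "y": 0, "z": -1, "rx": 0, "ry": 0, "rz": 0}, {"x": 0, "y": -0.3, "z": -0.9, "rx": 0, "ry": 0, "rz": 0.2}, {"x": 0, "y": -0.8, "z": -0.4, "rx": 0, "ry": 0, "rz": 0.3}, {"x": 0, "y": -1, "z": 0, "rx": 0, "ry": 0, "rz": 0.3}, {"x": 0, "y": -1, "z": 0, "rx": 0, "ry": 0, "rz": 0.3}, {"x": 0, "y": -1, "z": 0, "rx": 0, "ry": 0, "rz": 0.3}, {"x": 0, "y": -1, "z": 0, "rx": 0, "ry": 0, "rz": 0.11}, {"x": 0, "y": -1, "z": 0, "rx": 0, "ry": 0, "rz": 0}, {"x": 0, "y": -1, "z": 0, "rx": 0, "ry": 0, "rz": 0}, {"x": 0, "y": -1, "z": 0, "rx": 0, "ry": 0, "rz": 0}, {"x": 0, "y": -0.6, "z": 0, "rx": 0, "ry": 0, "rz": 0}, {"x": 0, "y": 0, "z": 0, "rx": 0, "ry": 0, "rz": 0}]' --fingers 1

```text
clock: 17.3
tool_pos: [0.525, 0.0036, 0.1255]
orientation: [-180.0, -0.0, -179.4]
force: [0.5, 0.5, -1.3]
opening: 0.0878
gripper_force: 0.0
```

```bash
python3 go.py 0.516 0.0015 0.015 -179.33; python3 - <<'E'
from meas import *
t=cams.snapshot("top"); s=cams.snapshot("side"); cv2.imwrite("pics/t3.png",t); cv2.imwrite("pics/s3.png",s)
for n,i in(("top",t),("side",s)):
    for f in faces(n,i,88):
        if 240<f[0]<320 and 140<f[1]<240: print(n,np.round(f[:2],1),np.round(onplane(n,[f[:2]],.052)[0,:2],4),f[3])
a=cv2.resize(t[120:260,250:420],(400,330)); b=cv2.resize(s[100:245,220:390],(400,330))
cv2.imwrite("pics/c3.png",np.hstack([a,b]))
E
```

```text
t 17.3 pos [0.525  0.0036 0.1255] rpy [-1.8000e+02 -1.0000e-02 -1.7941e+02]
shift units cur [ 0.36 -0.08  4.42] tgt axes [ 0.36 -0.08  4.42] turn units [-0.001 -0.003 -0.02 ]
side [267.4 214. ] [0.502  0.2303] 496.0625
```

View pics/c3.png

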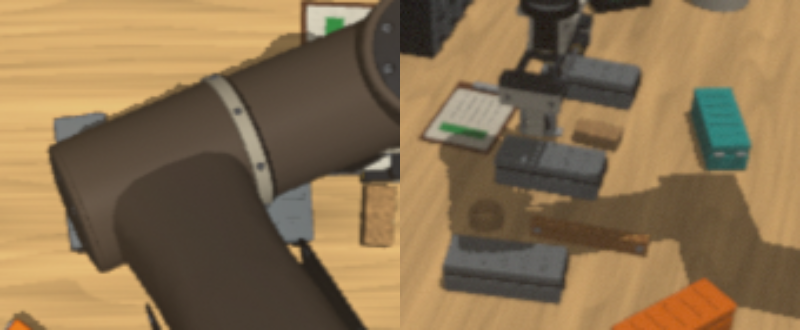

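The left case stands upright in its place with the rule and roll untouched. Moving on to the middle case.

>>> play_rows --motion '[{"x": 0.2, "y": -0.08, "z": 0.5, "rx": 0, "ry": 0, "rz": 0}, {"x": 0.16, "y": 0, "z": 0.8, "rx": 0, "ry": 0, "rz": 0}, {"x": 0, "y": 0, "z": 0.8, "rx": 0, "ry": 0, "rz": 0}, {"x": 0, "y": 0, "z": 0.8, "rx": 0, "ry": 0, "rz": 0}, {"x": 0, "y": 0, "z": 0.8, "rx": 0, "ry": 0, "rz": 0}, {"x": 0, "y": 0, "z": 0.5, "rx": 0, "ry": 0, "rz": 0}, {"x": 0, "y": 0, "z": 0.2, "rx": 0, "ry": 0, "rz": 0}, {"x": 0, "y": 0, "z": 0, "rx": 0, "ry": 0, "rz": 0}]' --fingers 1

```text
clock: 18.4
tool_pos: [0.5163, 0.0027, 0.0155]
orientation: [-180.0, -0.0, -179.3]
force: [0.3, 0.0, -0.5]
opening: 0.0877
gripper_force: 0.0
```

>>> play_rows --motion '[{"x": 0, "y": 0, "z": 0, "rx": 0, "ry": 0, "rz": 0}, {"x": 0, "y": 0, "z": 0, "rx": 0, "ry": 0, "rz": 0}, {"x": 0, "y": 0, "z": 0, "rx": 0, "ry": 0, "rz": 0}, {"x": 0, "y": 0, "z": 0, "rx": 0, "ry": 0, "rz": 0}]' --fingers -1

```text
clock: 18.9
tool_pos: [0.5164, 0.0025, 0.016]
orientation: [-180.0, 0.0, -179.3]
force: [-1.1, -1.4, 4.3]
opening: 0.0603
gripper_force: 30.0
```

```bash
python3 go.py 0.516 0.0015 0.015 -179.33; python3 -c "
from plant import ctrl;o=ctrl.get_obs();print(o['force'],o['moment'],o['opening'],o['joint_pos'])"
```

```text
t 18.9 pos [0.5164 0.0025 0.016 ] rpy [-1.7999e+02  3.0000e-02 -1.7929e+02]
shift units cur [ 0.02 -0.04  0.04] tgt axes [ 0.02 -0.04  0.04] turn units [-0.001  0.007  0.01 ]
[-1.09975825 -1.44663229  4.28016548] [-0.42706379  0.36242306 -0.02059583] 0.060273418071764555 [ 2.20914892e+01  1.96108539e+01 -3.36474056e+01  2.60177136e-02
 -3.67175671e+01 -1.11403873e+02]
```

>>> play_rows --motion '[{"x": 0, "y": 0, "z": -0.3, "rx": 0, "ry": 0, "rz": 0}, {"x": 0, "y": 0, "z": -0.7, "rx": 0, "ry": 0, "rz": 0}, {"x": -0.4, "y": 0, "z": -0.9, "rx": 0, "ry": 0, "rz": 0}, {"x": -0.8, "y": 0, "z": -0.9, "rx": 0, "ry": 0, "rz": 0}, {"x": -0.9, "y": 0, "z": -0.7, "rx": 0, "ry": 0, "rz": 0}, {"x": -0.9, "y": 0, "z": -0.5, "rx": 0, "ry": 0, "rz": 0}, {"x": -0.7, "y": 0, "z": 0, "rx": 0, "ry": 0, "rz": 0}, {"x": -0.3, "y": 0, "z": 0, "rx": 0, "ry": 0, "rz": 0}, {"x": 0, "y": 0, "z": 0, "rx": 0, "ry": -0.3, "rz": 0}, {"x": 0, "y": 0, "z": 0, "rx": 0, "ry": -0.6, "rz": 0}, {"x": 0, "y": 0, "z": 0, "rx": 0, "ry": -0.8, "rz": 0}]' --fingers -1

```text
clock: 20.27
tool_pos: [0.6154, 0.0038, 0.1154]
orientation: [180.0, 6.9, -179.3]
force: [-0.1, -0.2, -3.2]
opening: 0.0599
gripper_force: 30.0
```

```bash
python3 -c "
from plant import ctrl;o=ctrl.get_obs()
for k in('clock','joint_pos','qvel','force','moment'):print(k,o[k].round(2) if k!='clock' else o[k])"
```

```text
clock 20.275
joint_pos [  19.95   16.52  -22.73    3.23  -44.3  -111.44]
qvel [  5.54 -13.9  -28.71  13.64  38.67 -15.24]
force [-0.15 -0.23 -3.24]
moment [0.02 0.52 0.01]
```

The tilt folds joints 3 and 5 towards their limits, which explains the earlier shock. I'll move further out and up before completing it.

>>> play_rows --motion '[{"x": -0.4, "y": 0, "z": -0.3, "rx": 0, "ry": 0, "rz": 0}, {"x": -0.8, "y": 0, "z": -0.6, "rx": 0, "ry": 0, "rz": 0}, {"x": -0.9, "y": 0, "z": -0.7, "rx": 0, "ry": 0, "rz": 0}, {"x": -0.6, "y": 0, "z": -0.6, "rx": 0, "ry": -0.2, "rz": 0}, {"x": -0.3, "y": 0, "z": -0.3, "rx": 0, "ry": -0.4, "rz": 0}, {"x": 0, "y": 0, "z": 0, "rx": 0, "ry": -0.6, "rz": 0}, {"x": 0, "y": 0, "z": 0, "rx": 0, "ry": -0.7, "rz": 0}]' --fingers -1

```text
clock: 21.15
tool_pos: [0.6824, 0.0047, 0.1863]
orientation: [180.0, 14.5, -179.3]
force: [0.0, -0.5, -3.0]
opening: 0.0596
gripper_force: 30.0
```

```bash
python3 -c "
from plant import ctrl;o=ctrl.get_obs()
for k in('clock','tool_pos','orientation','joint_pos','qvel','force','moment'):print(k,o[k].round(3) if k!='clock' else o[k])"
```

```text
clock 21.15
tool_pos [0.682 0.005 0.186]
orientation [ 179.982   14.484 -179.309]
joint_pos [  19.246   14.654  -17.536    6.527  -44.23  -112.69 ]
qvel [  4.217 -11.74  -27.002  14.146  35.588 -14.697]
force [ 0.011 -0.491 -3.   ]
moment [-4.300e-02  1.163e+00 -1.000e-03]
```

>>> play_rows --motion '[{"x": 0, "y": 0, "z": 0, "rx": 0, "ry": -0.7, "rz": 0}, {"x": 0, "y": 0, "z": 0, "rx": 0, "ry": -0.7, "rz": 0}, {"x": 0, "y": 0, "z": 0, "rx": 0, "ry": -0.6, "rz": 0}, {"x": 0, "y": 0, "z": 0, "rx": 0, "ry": -0.5, "rz": 0}, {"x": 0, "y": 0, "z": 0, "rx": 0, "ry": -0.2, "rz": 0}]' --fingers -1

```text
clock: 21.78
tool_pos: [0.6816, 0.0045, 0.1861]
orientation: [-180.0, 25.2, -179.3]
force: [0.2, 0.4, -2.8]
opening: 0.0599
gripper_force: 30.0
```

```bash
python3 rd.py 8
```

```text
t 22.18 pos [0.6836 0.0048 0.1868] rpy [ 179.99   25.21 -179.3 ] open 0.0596
F [-0.08 -0.02 -2.89] My 1.878 sd 0.094 [2.116 1.871 1.831 1.856 1.839 1.888 1.825 1.798]
```

>>> play_rows --motion '[{"x": 0, "y": 0, "z": 0, "rx": 0, "ry": 0.3, "rz": 0}, {"x": 0, "y": 0, "z": 0, "rx": 0, "ry": 0.7, "rz": 0}, {"x": 0, "y": 0, "z": 0, "rx": 0, "ry": 0.9, "rz": 0}, {"x": 0, "y": 0, "z": 0, "rx": 0, "ry": 0.9, "rz": 0}, {"x": 0, "y": 0, "z": 0, "rx": 0, "ry": 0.9, "rz": 0}, {"x": 0, "y": 0, "z": 0, "rx": 0, "ry": 0.9, "rz": 0}, {"x": 0, "y": 0, "z": 0, "rx": 0, "ry": 0.8, "rz": 0}, {"x": 0, "y": 0, "z": 0, "rx": 0, "ry": 0.6, "rz": 0}, {"x": 0, "y": 0, "z": 0, "rx": 0, "ry": 0.3, "rz": 0}, {"x": 0, "y": 0, "z": 0, "rx": 0, "ry": 0, "rz": 0}, {"x": 0, "y": 0, "z": 0, "rx": 0, "ry": 0, "rz": 0}]' --fingers -1

```text
clock: 23.55
tool_pos: [0.6831, 0.0047, 0.1867]
orientation: [180.0, 0.0, -179.3]
force: [-0.2, -0.3, -2.9]
opening: 0.06
gripper_force: 30.0
```

```bash
python3 rd.py 8
```

```text
t 23.95 pos [0.6832 0.0047 0.1869] rpy [ 1.8000e+02  3.0000e-02 -1.7929e+02] open 0.0595
F [-0.06  0.37 -2.95] My -0.018 sd 0.025 [-0.033  0.005  0.016 -0.018 -0.014 -0.038 -0.063  0.004]
```

>>> play_rows --motion '[{"x": 0, "y": 0, "z": 0, "rx": 0, "ry": 0.3, "rz": 0}, {"x": 0, "y": 0, "z": 0, "rx": 0, "ry": 0.7, "rz": 0}, {"x": 0, "y": 0, "z": 0, "rx": 0, "ry": 0.9, "rz": 0}, {"x": 0, "y": 0, "z": 0, "rx": 0, "ry": 0.9, "rz": 0}, {"x": 0, "y": 0, "z": 0, "rx": 0, "ry": 0.9, "rz": 0}, {"x": 0, "y": 0, "z": 0, "rx": 0, "ry": 0.9, "rz": 0}, {"x": 0, "y": 0, "z": 0, "rx": 0, "ry": 0.8, "rz": 0}, {"x": 0, "y": 0, "z": 0, "rx": 0, "ry": 0.6, "rz": 0}, {"x": 0, "y": 0, "z": 0, "rx": 0, "ry": 0.3, "rz": 0}]' --fingers -1

```text
clock: 25.08
tool_pos: [0.6837, 0.0047, 0.1857]
orientation: [-180.0, -25.3, -179.3]
force: [0.2, 0.2, -3.2]
opening: 0.0599
gripper_force: 30.0
```

```bash
python3 rd.py 8
```

```text
t 25.48 pos [0.6832 0.0048 0.1874] rpy [ 179.99  -25.13 -179.28] open 0.06
F [-0.14 -0.15 -2.75] My -1.871 sd 0.036 [-1.849 -1.942 -1.894 -1.813 -1.843 -1.877 -1.879 -1.874]
```

>>> play_rows --motion '[{"x": 0, "y": 0, "z": 0, "rx": 0, "ry": -0.3, "rz": 0}, {"x": 0, "y": 0, "z": 0, "rx": 0, "ry": -0.7, "rz": 0}, {"x": 0, "y": 0, "z": 0, "rx": 0, "ry": -0.9, "rz": 0}, {"x": 0, "y": 0, "z": 0, "rx": 0, "ry": -0.9, "rz": 0}, {"x": 0, "y": 0, "z": 0, "rx": 0, "ry": -0.9, "rz": 0}, {"x": 0, "y": 0, "z": 0, "rx": 0, "ry": -0.9, "rz": 0}, {"x": 0, "y": 0, "z": 0, "rx": 0, "ry": -0.8, "rz": 0}, {"x": 0, "y": 0, "z": 0, "rx": 0, "ry": -0.6, "rz": 0}, {"x": 0, "y": 0, "z": 0, "rx": 0, "ry": -0.3, "rz": 0}, {"x": 0, "y": 0, "z": 0, "rx": 0, "ry": 0, "rz": 0}, {"x": 0, "y": 0, "z": 0, "rx": 0, "ry": 0, "rz": 0}]' --fingers -1

```text
clock: 26.85
tool_pos: [0.6834, 0.0047, 0.1867]
orientation: [-180.0, -0.0, -179.3]
force: [-0.2, -0.3, -2.1]
opening: 0.0595
gripper_force: 30.0
```

```bash
python3 rd.py 8; python3 go.py 0.5164 0.0025 0.03 -179.29
```

```text
t 27.25 pos [0.6833 0.0047 0.1865] rpy [-1.7999e+02 -2.0000e-02 -1.7930e+02] open 0.0599
F [ 0.07 -0.11 -2.62] My -0.02 sd 0.025 [-0.044 -0.03   0.012 -0.059 -0.019 -0.003 -0.033  0.016]
t 27.25 pos [0.6833 0.0047 0.1865] rpy [-1.7999e+02 -2.0000e-02 -1.7930e+02]
shift units cur [ 6.67 -0.    6.26] tgt axes [ 6.68 -0.    6.26] turn units [-0.002 -0.004 -0.001]
```

The middle case reads -0.018 and -0.020 N m after the two tilts, so it is sound. Putting it back.

>>> play_rows --motion '[{"x": 0.4, "y": 0, "z": 0.2, "rx": 0, "ry": 0, "rz": 0}, {"x": 0.9, "y": 0, "z": 0.5, "rx": 0, "ry": 0, "rz": 0}, {"x": 1, "y": 0, "z": 0.5, "rx": 0, "ry": 0, "rz": 0}, {"x": 1, "y": 0, "z": 0.5, "rx": 0, "ry": 0, "rz": 0}, {"x": 1, "y": 0, "z": 0.6, "rx": 0, "ry": 0, "rz": 0}, {"x": 1, "y": 0, "z": 0.7, "rx": 0, "ry": 0, "rz": 0}, {"x": 0.9, "y": 0, "z": 0.7, "rx": 0, "ry": 0, "rz": 0}, {"x": 0.47, "y": 0, "z": 0.7, "rx": 0, "ry": 0, "rz": 0}, {"x": 0, "y": 0, "z": 0.7, "rx": 0, "ry": 0, "rz": 0}, {"x": 0, "y": 0, "z": 0.6, "rx": 0, "ry": 0, "rz": 0}, {"x": 0, "y": 0, "z": 0.4, "rx": 0, "ry": 0, "rz": 0}, {"x": 0, "y": 0, "z": 0.16, "rx": 0, "ry": 0, "rz": 0}, {"x": 0, "y": 0, "z": 0, "rx": 0, "ry": 0, "rz": 0}]' --fingers -1

```text
clock: 28.88
tool_pos: [0.5166, 0.0026, 0.0301]
orientation: [-180.0, -0.0, -179.3]
force: [-0.3, 0.2, -2.6]
opening: 0.0599
gripper_force: 30.0
```

```bash
python3 go.py 0.5164 0.0025 0.016 -179.29
```

```text
t 28.88 pos [0.5166 0.0026 0.0301] rpy [-1.7999e+02 -1.0000e-02 -1.7929e+02]
shift units cur [ 0.01 -0.    0.56] tgt axes [ 0.01 -0.    0.56] turn units [-0.003 -0.002 -0.001]
```

>>> play_rows --motion '[{"x": 0, "y": 0, "z": 0.25, "rx": 0, "ry": 0, "rz": 0}, {"x": 0, "y": 0, "z": 0.2, "rx": 0, "ry": 0, "rz": 0}, {"x": 0, "y": 0, "z": 0.1, "rx": 0, "ry": 0, "rz": 0}, {"x": 0, "y": 0, "z": 0, "rx": 0, "ry": 0, "rz": 0}]' --fingers -1

```text
clock: 29.38
tool_pos: [0.5166, 0.0026, 0.0164]
orientation: [-180.0, 0.0, -179.3]
force: [0.4, -0.1, -2.6]
opening: 0.0605
gripper_force: 30.0
```

>>> play_rows --motion '[{"x": 0, "y": 0, "z": 0.04, "rx": 0, "ry": 0, "rz": 0}, {"x": 0, "y": 0, "z": 0, "rx": 0, "ry": 0, "rz": 0}]' --fingers -1

```text
clock: 29.62
tool_pos: [0.5167, 0.0027, 0.016]
orientation: [180.0, 0.0, -179.3]
force: [-2.9, 1.0, 4.3]
opening: 0.0597
gripper_force: 30.0
```

>>> play_rows --motion '[{"x": 0, "y": 0, "z": 0, "rx": 0, "ry": 0, "rz": 0}, {"x": 0, "y": 0, "z": 0, "rx": 0, "ry": 0, "rz": 0}, {"x": 0, "y": 0, "z": -0.3, "rx": 0, "ry": 0, "rz": 0}, {"x": 0, "y": 0, "z": -0.8, "rx": 0, "ry": 0, "rz": 0}, {"x": 0, "y": 0, "z": -1, "rx": 0, "ry": 0, "rz": 0}, {"x": 0, "y": 0, "z": -1, "rx": 0, "ry": 0, "rz": 0}, {"x": 0, "y": -0.3, "z": -0.9, "rx": 0, "ry": 0, "rz": 0.2}, {"x": 0, "y": -0.8, "z": -0.5, "rx": 0, "ry": 0, "rz": 0.22}, {"x": 0, "y": -1, "z": 0, "rx": 0, "ry": 0, "rz": 0.2}, {"x": 0, "y": -1, "z": 0, "rx": 0, "ry": 0, "rz": 0}, {"x": 0, "y": -1, "z": 0, "rx": 0, "ry": 0, "rz": 0}, {"x": 0, "y": -1, "z": 0, "rx": 0, "ry": 0, "rz": 0}, {"x": 0, "y": -1, "z": 0, "rx": 0, "ry": 0, "rz": 0}, {"x": 0, "y": -1, "z": 0, "rx": 0, "ry": 0, "rz": 0}, {"x": 0, "y": -1, "z": 0, "rx": 0, "ry": 0, "rz": 0}, {"x": 0, "y": -1, "z": 0, "rx": 0, "ry": 0, "rz": 0}, {"x": 0, "y": -0.46, "z": 0, "rx": 0, "ry": 0, "rz": 0}, {"x": 0, "y": 0, "z": 0, "rx": 0, "ry": 0, "rz": 0}]' --fingers 1

```text
clock: 31.88
tool_pos: [0.5103, -0.2367, 0.1281]
orientation: [180.0, 0.0, 178.2]
force: [0.2, 0.1, 0.5]
opening: 0.0878
gripper_force: 0.0
```

```bash
python3 go.py 0.515 -0.2365 0.015 178.24
```

```text
t 31.88 pos [ 0.5103 -0.2367  0.1281] rpy [1.8000e+02 1.0000e-02 1.7815e+02]
shift units cur [-0.19  0.01  4.52] tgt axes [-0.19  0.01  4.52] turn units [ 0.     0.003 -0.021]
```

>>> play_rows --motion '[{"x": -0.19, "y": 0, "z": 0.5, "rx": 0, "ry": 0, "rz": 0}, {"x": 0, "y": 0, "z": 0.8, "rx": 0, "ry": 0, "rz": 0}, {"x": 0, "y": 0, "z": 0.8, "rx": 0, "ry": 0, "rz": 0}, {"x": 0, "y": 0, "z": 0.8, "rx": 0, "ry": 0, "rz": 0}, {"x": 0, "y": 0, "z": 0.8, "rx": 0, "ry": 0, "rz": 0}, {"x": 0, "y": 0, "z": 0.5, "rx": 0, "ry": 0, "rz": 0}, {"x": 0, "y": 0, "z": 0.3, "rx": 0, "ry": 0, "rz": 0}, {"x": 0, "y": 0, "z": 0, "rx": 0, "ry": 0, "rz": 0}]' --fingers 1

```text
clock: 32.88
tool_pos: [0.5151, -0.2362, 0.0151]
orientation: [-180.0, -0.0, 178.2]
force: [0.5, 1.5, -0.3]
opening: 0.0877
gripper_force: 0.0
```

>>> play_rows --motion '[{"x": 0, "y": 0, "z": 0, "rx": 0, "ry": 0, "rz": 0}, {"x": 0, "y": 0, "z": 0, "rx": 0, "ry": 0, "rz": 0}, {"x": 0, "y": 0, "z": 0, "rx": 0, "ry": 0, "rz": 0}, {"x": 0, "y": 0, "z": 0, "rx": 0, "ry": 0, "rz": 0}]' --fingers -1

```text
clock: 33.38
tool_pos: [0.5154, -0.2367, 0.0159]
orientation: [-180.0, 0.1, 178.2]
force: [-0.7, -1.4, 3.6]
opening: 0.0599
gripper_force: 30.0
```

```bash
python3 go.py 0.515 -0.2365 0.015 178.24; python3 -c "
from plant import ctrl;o=ctrl.get_obs();print(o['force'],o['moment'],o['opening'],o['joint_pos'])"
```

```text
t 33.38 pos [ 0.5154 -0.2367  0.0159] rpy [-1.7998e+02  5.0000e-02  1.7824e+02]
shift units cur [0.02 0.01 0.04] tgt axes [0.02 0.01 0.04] turn units [-0.006  0.013 -0.001]
[-0.66663227 -1.38130582  3.63311359] [-0.66030126  0.23741199  0.02547591] 0.059864212777034576 [-4.88819990e+00  2.33051806e+01 -2.71304296e+01  3.08776843e-02
 -3.95124559e+01 -8.69003279e+01]
```

>>> play_rows --motion '[{"x": 0, "y": 0, "z": -0.3, "rx": 0, "ry": 0, "rz": 0}, {"x": 0, "y": 0, "z": -0.7, "rx": 0, "ry": 0, "rz": 0}, {"x": -0.4, "y": 0, "z": -1, "rx": 0, "ry": 0, "rz": 0}, {"x": -0.8, "y": 0, "z": -1, "rx": 0, "ry": 0, "rz": 0}, {"x": -1, "y": 0, "z": -1, "rx": 0, "ry": 0, "rz": 0}, {"x": -1, "y": 0, "z": -1, "rx": 0, "ry": 0, "rz": 0}, {"x": -0.9, "y": 0, "z": -0.9, "rx": 0, "ry": 0, "rz": 0}, {"x": -0.5, "y": 0, "z": -0.6, "rx": 0, "ry": 0, "rz": 0}, {"x": -0.2, "y": 0, "z": -0.3, "rx": 0, "ry": -0.3, "rz": 0}, {"x": 0, "y": 0, "z": 0, "rx": 0, "ry": -0.7, "rz": 0}, {"x": 0, "y": 0, "z": 0, "rx": 0, "ry": -0.9, "rz": 0}]' --fingers -1

```text
clock: 34.75
tool_pos: [0.634, -0.2397, 0.1843]
orientation: [180.0, 7.6, 178.2]
force: [-0.0, 0.2, -5.1]
opening: 0.0599
gripper_force: 30.0
```

```bash
python3 -c "
from plant import ctrl;o=ctrl.get_obs()
for k in('clock','tool_pos','orientation','joint_pos','qvel','force','moment'):print(k,o[k].round(3) if k!='clock' else o[k])"
```

```text
clock 34.75
tool_pos [ 0.634 -0.24   0.184]
orientation [179.952   7.615 178.203]
joint_pos [ -4.51   18.225  -8.679  -0.495 -55.494 -87.03 ]
qvel [ -0.991 -15.558 -25.083  -1.817  38.317   1.854]
force [-3.000e-03  1.900e-01 -5.071e+00]
moment [-0.008  0.763 -0.005]
```

Plenty of joint margin here, so I'll continue the same rock.

>>> play_rows --motion '[{"x": 0, "y": 0, "z": 0, "rx": 0, "ry": -0.9, "rz": 0}, {"x": 0, "y": 0, "z": 0, "rx": 0, "ry": -0.9, "rz": 0}, {"x": 0, "y": 0, "z": 0, "rx": 0, "ry": -0.9, "rz": 0}, {"x": 0, "y": 0, "z": 0, "rx": 0, "ry": -0.8, "rz": 0}, {"x": 0, "y": 0, "z": 0, "rx": 0, "ry": -0.6, "rz": 0}, {"x": 0, "y": 0, "z": 0, "rx": 0, "ry": -0.3, "rz": 0}]' --fingers -1

```text
clock: 35.5
tool_pos: [0.633, -0.2399, 0.1844]
orientation: [180.0, 25.1, 178.2]
force: [0.1, 0.8, -4.6]
opening: 0.0602
gripper_force: 30.0
```

```bash
python3 rd.py 6
```

```text
t 35.8 pos [ 0.6353 -0.2401  0.1855] rpy [-180.     25.18  178.24] open 0.0602
F [-0.43  0.43 -5.09] My 2.204 sd 0.111 [2.45  2.179 2.137 2.178 2.152 2.131]
```

>>> play_rows --motion '[{"x": 0, "y": 0, "z": 0, "rx": 0, "ry": 0.3, "rz": 0}, {"x": 0, "y": 0, "z": 0, "rx": 0, "ry": 0.7, "rz": 0}, {"x": 0, "y": 0, "z": 0, "rx": 0, "ry": 0.9, "rz": 0}, {"x": 0, "y": 0, "z": 0, "rx": 0, "ry": 0.9, "rz": 0}, {"x": 0, "y": 0, "z": 0, "rx": 0, "ry": 0.9, "rz": 0}, {"x": 0, "y": 0, "z": 0, "rx": 0, "ry": 0.9, "rz": 0}, {"x": 0, "y": 0, "z": 0, "rx": 0, "ry": 0.8, "rz": 0}, {"x": 0, "y": 0, "z": 0, "rx": 0, "ry": 0.6, "rz": 0}, {"x": 0, "y": 0, "z": 0, "rx": 0, "ry": 0.3, "rz": 0}, {"x": 0, "y": 0, "z": 0, "rx": 0, "ry": 0, "rz": 0}]' --fingers -1

```text
clock: 37.05
tool_pos: [0.6356, -0.2401, 0.185]
orientation: [-180.0, -0.0, 178.2]
force: [1.1, -0.5, -4.6]
opening: 0.0599
gripper_force: 30.0
```

```bash
python3 rd.py 6
```

```text
t 37.35 pos [ 0.6349 -0.2401  0.1858] rpy [-1.8000e+02  5.0000e-02  1.7822e+02] open 0.0599
F [-0.19  0.01 -5.05] My -0.007 sd 0.014 [ 0.021 -0.019 -0.001 -0.018 -0.007 -0.017]
```

>>> play_rows --motion '[{"x": 0, "y": 0, "z": 0, "rx": 0, "ry": 0.3, "rz": 0}, {"x": 0, "y": 0, "z": 0, "rx": 0, "ry": 0.7, "rz": 0}, {"x": 0, "y": 0, "z": 0, "rx": 0, "ry": 0.9, "rz": 0}, {"x": 0, "y": 0, "z": 0, "rx": 0, "ry": 0.9, "rz": 0}, {"x": 0, "y": 0, "z": 0, "rx": 0, "ry": 0.9, "rz": 0}, {"x": 0, "y": 0, "z": 0, "rx": 0, "ry": 0.9, "rz": 0}, {"x": 0, "y": 0, "z": 0, "rx": 0, "ry": 0.8, "rz": 0}, {"x": 0, "y": 0, "z": 0, "rx": 0, "ry": 0.6, "rz": 0}, {"x": 0, "y": 0, "z": 0, "rx": 0, "ry": 0.3, "rz": 0}]' --fingers -1

```text
clock: 38.48
tool_pos: [0.6357, -0.24, 0.1846]
orientation: [180.0, -25.3, 178.2]
force: [0.1, 1.0, -5.2]
opening: 0.0598
gripper_force: 30.0
```

```bash
python3 rd.py 6
```

```text
t 38.77 pos [ 0.6351 -0.2402  0.186 ] rpy [-179.99  -25.12  178.22] open 0.0599
F [-0.07 -0.29 -4.98] My -2.235 sd 0.07 [-2.359 -2.26  -2.249 -2.177 -2.228 -2.136]
```

>>> play_rows --motion '[{"x": 0, "y": 0, "z": 0, "rx": 0, "ry": -0.3, "rz": 0}, {"x": 0, "y": 0, "z": 0, "rx": 0, "ry": -0.7, "rz": 0}, {"x": 0, "y": 0, "z": 0, "rx": 0, "ry": -0.9, "rz": 0}, {"x": 0, "y": 0, "z": 0, "rx": 0, "ry": -0.9, "rz": 0}, {"x": 0, "y": 0, "z": 0, "rx": 0, "ry": -0.9, "rz": 0}, {"x": 0, "y": 0, "z": 0, "rx": 0, "ry": -0.9, "rz": 0}, {"x": 0, "y": 0, "z": 0, "rx": 0, "ry": -0.8, "rz": 0}, {"x": 0, "y": 0, "z": 0, "rx": 0, "ry": -0.6, "rz": 0}, {"x": 0, "y": 0, "z": 0, "rx": 0, "ry": -0.3, "rz": 0}, {"x": 0, "y": 0, "z": 0, "rx": 0, "ry": 0, "rz": 0}]' --fingers -1

```text
clock: 40.02
tool_pos: [0.6346, -0.2402, 0.1862]
orientation: [-180.0, 0.0, 178.2]
force: [0.1, 0.1, -5.1]
opening: 0.0598
gripper_force: 30.0
```

```bash
python3 rd.py 6; python3 go.py 0.5154 -0.2367 0.03 178.24
```

```text
t 40.33 pos [ 0.6352 -0.2401  0.185 ] rpy [-1.8000e+02 -4.0000e-02  1.7823e+02] open 0.0598
F [ 0.15 -0.11 -4.81] My -0.008 sd 0.027 [-0.03  -0.049  0.019 -0.022  0.025  0.007]
t 40.33 pos [ 0.6352 -0.2401  0.185 ] rpy [-1.8000e+02 -4.0000e-02  1.7823e+02]
shift units cur [ 4.79 -0.01  6.2 ] tgt axes [ 4.8  -0.01  6.2 ] turn units [-0.    -0.009 -0.002]
```

The right case reads -0.007 and -0.008 N m, so it is sound. The left case differed by about 0.1 N m, so the left one rattles. Putting the right case back.

>>> play_rows --motion '[{"x": 0.4, "y": 0, "z": 0.3, "rx": 0, "ry": 0, "rz": 0}, {"x": 0.9, "y": 0, "z": 0.7, "rx": 0, "ry": 0, "rz": 0}, {"x": 1, "y": 0, "z": 0.7, "rx": 0, "ry": 0, "rz": 0}, {"x": 1, "y": 0, "z": 0.7, "rx": 0, "ry": 0, "rz": 0}, {"x": 0.9, "y": 0, "z": 0.8, "rx": 0, "ry": 0, "rz": 0}, {"x": 0.5, "y": 0, "z": 0.9, "rx": 0, "ry": 0, "rz": 0}, {"x": 0.09, "y": 0, "z": 0.9, "rx": 0, "ry": 0, "rz": 0}, {"x": 0, "y": 0, "z": 0.7, "rx": 0, "ry": 0, "rz": 0}, {"x": 0, "y": 0, "z": 0.4, "rx": 0, "ry": 0, "rz": 0}, {"x": 0, "y": 0, "z": 0.1, "rx": 0, "ry": 0, "rz": 0}, {"x": 0, "y": 0, "z": 0, "rx": 0, "ry": 0, "rz": 0}]' --fingers -1

```text
clock: 41.7
tool_pos: [0.5157, -0.2365, 0.0308]
orientation: [-180.0, 0.0, 178.2]
force: [0.1, -0.6, -5.0]
opening: 0.0598
gripper_force: 30.0
```

```bash
python3 go.py 0.5154 -0.2367 0.0155 178.24
```

```text
t 41.7 pos [ 0.5157 -0.2365  0.0308] rpy [-1.7999e+02  3.0000e-02  1.7824e+02]
shift units cur [ 0.01 -0.01  0.61] tgt axes [ 0.01 -0.01  0.61] turn units [-0.003  0.008 -0.001]
```

>>> play_rows --motion '[{"x": 0, "y": 0, "z": 0.3, "rx": 0, "ry": 0, "rz": 0}, {"x": 0, "y": 0, "z": 0.2, "rx": 0, "ry": 0, "rz": 0}, {"x": 0, "y": 0, "z": 0.1, "rx": 0, "ry": 0, "rz": 0}, {"x": 0, "y": 0, "z": 0.02, "rx": 0, "ry": 0, "rz": 0}, {"x": 0, "y": 0, "z": 0, "rx": 0, "ry": 0, "rz": 0}]' --fingers -1

```text
clock: 42.32
tool_pos: [0.5152, -0.2364, 0.0159]
orientation: [-180.0, 0.0, 178.3]
force: [-4.0, 3.0, 7.2]
opening: 0.0598
gripper_force: 30.0
```

```bash
python3 - <<'E'
from meas import *
for n in("top","side"):
    i=cams.snapshot(n)
    for f in faces(n,i,88):
        if 240<f[0]<400 and 140<f[1]<240:
            r=f[2]; q=onplane(n,r,.052)[:,:2]
            print(n,np.round(f[:2],1),np.round(onplane(n,[f[:2]],.052)[0,:2],4),f[3],np.round(q,4).tolist())
E
```

```text
top [287.  196.3] [0.5136 0.2226] 1195.0 [[0.5848, 0.2608], [0.5923, 0.2021], [0.443, 0.1844], [0.4358, 0.2424]]
top [367.  192.6] [0.5196 0.01  ] 801.625 [[0.5896, 0.033], [0.5886, -0.0267], [0.453, -0.0209], [0.4541, 0.038]]
side [264.7 212.5] [0.5116 0.2266] 669.5625 [[0.5799, 0.2652], [0.5954, 0.2059], [0.4437, 0.1871], [0.4336, 0.2462]]
side [281.5 168.8] [0.5184 0.0123] 336.46875 [[0.5855, 0.0373], [0.5971, -0.0244], [0.4555, -0.0241], [0.4485, 0.0364]]
```

>>> play_rows --motion '[{"x": 0, "y": 0, "z": 0, "rx": 0, "ry": 0, "rz": 0}, {"x": 0, "y": 0, "z": 0, "rx": 0, "ry": 0, "rz": 0}, {"x": 0, "y": 0, "z": -0.3, "rx": 0, "ry": 0, "rz": 0}, {"x": 0, "y": 0, "z": -0.8, "rx": 0, "ry": 0, "rz": 0}, {"x": 0, "y": 0, "z": -1, "rx": 0, "ry": 0, "rz": 0}, {"x": 0, "y": 0, "z": -1, "rx": 0, "ry": 0, "rz": 0}, {"x": 0, "y": 0.3, "z": -1, "rx": 0, "ry": 0, "rz": 0}, {"x": 0, "y": 0.8, "z": -0.6, "rx": 0, "ry": 0, "rz": -0.2}, {"x": 0, "y": 1, "z": 0, "rx": 0, "ry": 0, "rz": -0.3}, {"x": 0, "y": 1, "z": 0, "rx": 0, "ry": 0, "rz": -0.4}, {"x": 0, "y": 1, "z": 0, "rx": 0, "ry": 0, "rz": -0.4}, {"x": 0, "y": 1, "z": 0, "rx": 0, "ry": 0, "rz": -0.4}, {"x": 0, "y": 1, "z": 0, "rx": 0, "ry": 0, "rz": -0.3}, {"x": 0, "y": 1, "z": 0, "rx": 0, "ry": 0, "rz": -0.13}, {"x": 0, "y": 1, "z": 0, "rx": 0, "ry": 0, "rz": 0}, {"x": 0, "y": 1, "z": 0, "rx": 0, "ry": 0, "rz": 0}, {"x": 0, "y": 1, "z": 0, "rx": 0, "ry": 0, "rz": 0}, {"x": 0, "y": 1, "z": 0, "rx": 0, "ry": 0, "rz": 0}, {"x": 0, "y": 1, "z": 0, "rx": 0, "ry": 0, "rz": 0}, {"x": 0, "y": 1, "z": 0, "rx": 0, "ry": 0, "rz": 0}]' --fingers 1

```text
clock: 44.92
tool_pos: [0.4918, 0.0906, 0.133]
orientation: [180.0, 0.1, -173.2]
force: [-0.4, -0.0, 0.6]
opening: 0.088
gripper_force: 0.0
```

```bash
python3 go.py 0.5162 0.222 0.1 -173.25
```

```text
t 44.92 pos [0.4918 0.0906 0.133 ] rpy [ 1.7999e+02  5.0000e-02 -1.7324e+02]
shift units cur [-1.59  5.1   1.32] tgt axes [-1.59  5.1   1.32] turn units [0.002 0.013 0.002]
```

>>> play_rows --motion '[{"x": -0.3, "y": 1, "z": 0, "rx": 0, "ry": 0, "rz": 0}, {"x": -0.3, "y": 1, "z": 0.1, "rx": 0, "ry": 0, "rz": 0}, {"x": -0.3, "y": 1, "z": 0.3, "rx": 0, "ry": 0, "rz": 0}, {"x": -0.3, "y": 1, "z": 0.4, "rx": 0, "ry": 0, "rz": 0}, {"x": -0.3, "y": 0.8, "z": 0.5, "rx": 0, "ry": 0, "rz": 0}, {"x": 0, "y": 0.3, "z": 0.5, "rx": 0, "ry": 0, "rz": 0}, {"x": 0, "y": 0, "z": 0.7, "rx": 0, "ry": 0, "rz": 0}, {"x": 0, "y": 0, "z": 0.8, "rx": 0, "ry": 0, "rz": 0}, {"x": 0, "y": 0, "z": 0.8, "rx": 0, "ry": 0, "rz": 0}, {"x": 0, "y": 0, "z": 0.45, "rx": 0, "ry": 0, "rz": 0}, {"x": 0, "y": 0, "z": 0.15, "rx": 0, "ry": 0, "rz": 0}, {"x": 0, "y": 0, "z": 0, "rx": 0, "ry": 0, "rz": 0}]' --fingers 1

```text
clock: 46.42
tool_pos: [0.5141, 0.2207, 0.015]
orientation: [-180.0, 0.0, -173.3]
force: [0.4, 0.0, 0.4]
opening: 0.0874
gripper_force: 0.0
```

>>> play_rows --motion '[{"x": 0, "y": 0, "z": 0, "rx": 0, "ry": 0, "rz": 0}, {"x": 0, "y": 0, "z": 0, "rx": 0, "ry": 0, "rz": 0}, {"x": 0, "y": 0, "z": 0, "rx": 0, "ry": 0, "rz": 0}, {"x": 0, "y": 0, "z": 0, "rx": 0, "ry": 0, "rz": 0}]' --fingers -1

```text
clock: 46.92
tool_pos: [0.5142, 0.221, 0.0153]
orientation: [180.0, 0.0, -173.2]
force: [-1.2, 0.2, 2.4]
opening: 0.0597
gripper_force: 30.0
```

```bash
python3 go.py 0.671 -0.116 0.14 -173.25
```

```text
t 46.92 pos [0.5142 0.221  0.0153] rpy [ 1.7998e+02  4.0000e-02 -1.7325e+02]
shift units cur [ -4.65 -14.12  -4.99] tgt axes [ -4.64 -14.13  -4.99] turn units [0.006 0.011 0.001]
```

>>> play_rows --motion '[{"x": 0, "y": 0, "z": -0.3, "rx": 0, "ry": 0, "rz": 0}, {"x": 0, "y": 0, "z": -0.8, "rx": 0, "ry": 0, "rz": 0}, {"x": 0, "y": 0, "z": -1, "rx": 0, "ry": 0, "rz": 0}, {"x": -0.1, "y": -0.3, "z": -1, "rx": 0, "ry": 0, "rz": 0}, {"x": -0.3, "y": -0.7, "z": -1, "rx": 0, "ry": 0, "rz": 0}, {"x": -0.35, "y": -1, "z": -0.6, "rx": 0, "ry": 0, "rz": 0}, {"x": -0.35, "y": -1, "z": -0.25, "rx": 0, "ry": 0, "rz": 0}, {"x": -0.35, "y": -1, "z": 0, "rx": 0, "ry": 0, "rz": 0}, {"x": -0.35, "y": -1, "z": 0, "rx": 0, "ry": 0, "rz": 0}, {"x": -0.35, "y": -1, "z": 0, "rx": 0, "ry": 0, "rz": 0}, {"x": -0.35, "y": -1, "z": 0, "rx": 0, "ry": 0, "rz": 0}, {"x": -0.35, "y": -1, "z": 0, "rx": 0, "ry": 0, "rz": 0}, {"x": -0.35, "y": -1, "z": 0, "rx": 0, "ry": 0, "rz": 0}, {"x": -0.35, "y": -1, "z": 0, "rx": 0, "ry": 0, "rz": 0}, {"x": -0.35, "y": -1, "z": 0, "rx": 0, "ry": 0, "rz": 0}, {"x": -0.35, "y": -1, "z": 0, "rx": 0, "ry": 0, "rz": 0}, {"x": -0.35, "y": -1, "z": 0, "rx": 0, "ry": 0, "rz": 0}, {"x": -0.05, "y": -0.7, "z": 0, "rx": 0, "ry": 0, "rz": 0}, {"x": 0, "y": -0.3, "z": 0, "rx": 0, "ry": 0, "rz": 0}, {"x": 0, "y": -0.1, "z": 0, "rx": 0, "ry": 0, "rz": 0}]' --fingers -1

```text
clock: 49.42
tool_pos: [0.6703, -0.1157, 0.1384]
orientation: [180.0, -0.0, -173.3]
force: [-0.3, 0.9, -6.1]
opening: 0.0598
gripper_force: 30.0
```

```bash
python3 go.py 0.671 -0.116 0.139 -173.25; python3 rd.py 4;python3 -c "
from plant import ctrl;print(ctrl.get_obs()['joint_pos'].round(1))"
```

```text
t 49.42 pos [ 0.6703 -0.1157  0.1384] rpy [ 1.7999e+02 -4.0000e-02 -1.7328e+02]
shift units cur [-0.03 -0.02 -0.02] tgt axes [-0.03 -0.02 -0.02] turn units [ 0.004 -0.01  -0.006]
t 49.62 pos [ 0.6707 -0.115   0.1389] rpy [ 1.7999e+02  2.0000e-02 -1.7322e+02] open 0.0596
F [ 0.34 -0.09 -6.9 ] My 0.011 sd 0.038 [-0.049  0.038  0.009  0.046]
[  6.6  24.5  -5.1  -0.  -60.4 -89.9]
```

I have time to confirm, so I'll do one near-end-down rock here before holding.

>>> play_rows --motion '[{"x": 0, "y": 0, "z": 0, "rx": 0, "ry": -0.3, "rz": 0}, {"x": 0, "y": 0, "z": 0, "rx": 0, "ry": -0.7, "rz": 0}, {"x": 0, "y": 0, "z": 0, "rx": 0, "ry": -0.9, "rz": 0}, {"x": 0, "y": 0, "z": 0, "rx": 0, "ry": -0.8, "rz": 0}, {"x": 0, "y": 0, "z": 0, "rx": 0, "ry": -0.5, "rz": 0}, {"x": 0, "y": 0, "z": 0, "rx": 0, "ry": -0.2, "rz": 0}, {"x": 0, "y": 0, "z": 0, "rx": 0, "ry": 0, "rz": 0}, {"x": 0, "y": 0, "z": 0, "rx": 0, "ry": 0, "rz": 0}, {"x": 0, "y": 0, "z": 0, "rx": 0, "ry": 0.2, "rz": 0}, {"x": 0, "y": 0, "z": 0, "rx": 0, "ry": 0.5, "rz": 0}, {"x": 0, "y": 0, "z": 0, "rx": 0, "ry": 0.8, "rz": 0}, {"x": 0, "y": 0, "z": 0, "rx": 0, "ry": 0.9, "rz": 0}, {"x": 0, "y": 0, "z": 0, "rx": 0, "ry": 0.7, "rz": 0}, {"x": 0, "y": 0, "z": 0, "rx": 0, "ry": 0.3, "rz": 0}, {"x": 0, "y": 0, "z": 0, "rx": 0, "ry": 0, "rz": 0}, {"x": 0, "y": 0, "z": 0, "rx": 0, "ry": 0, "rz": 0}]' --fingers -1

```text
clock: 51.62
tool_pos: [0.6707, -0.1157, 0.1387]
orientation: [180.0, 0.0, -173.3]
force: [-0.3, 0.0, -6.3]
opening: 0.0598
gripper_force: 30.0
```

```bash
python3 rd.py 8; python3 go.py 0.6705 -0.116 0.139 -173.25; python3 - <<'E'
from h import *
t=cams.snapshot("top"); s=cams.snapshot("side")
cv2.imwrite("pics/c4.png",np.hstack([cv2.resize(t[90:270,260:490],(400,313)),cv2.resize(s[70:250,200:400],(348,313))]))
E
```

```text
t 52.02 pos [ 0.6708 -0.1157  0.1389] rpy [-1.8000e+02  3.0000e-02 -1.7325e+02] open 0.06
F [ 0.13  0.14 -6.67] My -0.061 sd 0.03 [-0.093 -0.064 -0.007 -0.085 -0.097 -0.07  -0.035 -0.037]
t 52.02 pos [ 0.6708 -0.1157  0.1389] rpy [-1.8000e+02  3.0000e-02 -1.7325e+02]
shift units cur [ 0.01 -0.01 -0.  ] tgt axes [ 0.01 -0.01 -0.  ] turn units [-0.001  0.007 -0.001]
```

View pics/c4.png

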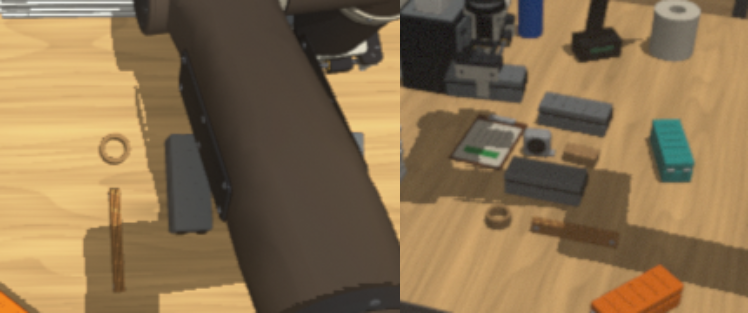

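The left case's moment moved again after near end down (-0.061, against about +0.01 before), so it is the one that rattles. The picture shows the middle and right cases and the tools in place, and the left case held level over the sheet.

```bash
python3 -c "
from plant import workorder;print(workorder.close_job())"
```

```text
the job is handed in; nothing more can be done
None
```

The left case is the one that rattles; I handed the job in at about 52 s holding it level about 12 cm above the middle of the sheet, with the other two back in place, but its first tilt briefly read about 166 N at the wrist (limit 120 N), so the attempt may be failed for that.

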